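Shut and bar the drop-front stock tray

ROBOT

A 6-joint arm with a two-finger parallel gripper is mounted at the origin on the work surface. World frame = base frame: x ahead of the robot, y to its left, z up, the work surface at z = 0. Lengths are in m, angles in rad, forces in N, time in s.
With the tool pointing down it reaches from about 0.3 to 0.85 m from the base axis. Payload 5.4 kg.
Tool frame: the origin (TCP) lies at the very end of the fingers, on their centre line; the grasp point (between the pads) lies 19 mm behind it; z points along the fingers, y is the line along which they close (so a half turn about z gives the same grasp; the last joint's range is limited). The gripper opens to 85 mm and grips with 20 to 120 N. Pads are 22 mm wide; open, the fingers measure 114 mm over their backs; the gripper's body (76 mm by 85 mm) begins 54 mm behind the grasp point. The pads swing forward as they close: fully open they stand 13 mm farther back than shut.
Start: joints at [-1.319, 0.158, 1.597, -0, 1.386, -0.21], TCP at [0.256, -0.515, 0.231] pointing down, gripper open.
Joint ranges: [-2.91, 2.91], [-0.94, 2.29], [0.18, 2.7], [-1.29, 4.43], [0.17, 2.64], [-3, 3]. Speed limits (rad/s): [2.57, 2.57, 3.14, 3.14, 3.14, 3.14].

INTERFACE

Orientations are given as a unit quaternion [w, x, y, z].
In Python, from station import manip gives the robot as it stands. The module is installed in compiled form; this text tells all that it offers.
- The arm moves only by the tool step_arm, never from a script. Its argument "motion" is a list of rows, each a list of 7 numbers: the shift along the tool's x, y, z in mm, then the turn, a rotation vector about the tool's x, y, z in degrees, then the finger opening in mm, from 0 to 85.4. A call has 1 to 5 rows; each row is the pose to reach, as a shift and turn from the pose commanded when the call began, along the tool's axes at that moment; what a row does not reach only later rows make up. A row lasts 1/10 s, in which the tool goes at most 50 mm and 8.59 degrees, less where a joint would pass 70% of its speed; a pose out of reach is approached as far as the arm can. A call with a gripper value outside its range is refused whole. The fingers move at their own pace and stop on an object; "newtons" is the grip in N (left out, the last holds). Time passes only in rows, so rows that repeat a pose let the fingers close. It gives the time, the measured TCP pose, the force, the opening and the grip force at its end, in the units of the state.
- manip.get_obs(): the state, without advancing time (a new reading comes with each control period).
- manip.capture(name): name is "side" or "top" or "wrist"; returns the picture (480x640x3 uint8, blue, green, red); there is no depth.
- manip.get_calibration(name): a dict with "fov_y" (degrees; the focal length in pixels is half the picture's height over the tangent of half this angle, whatever the lens; pixels are square), "cx", "cy" (the principal point, pixels), "dist_coeffs" ([k1, k2, p1, p2, k3] as OpenCV has them; the pictures are not rectified), "world_from_camera" (4x4, takes a point from camera to world coordinates); the wrist camera has in their place "tool_from_camera" (4x4, takes a point from camera to tool coordinates, whose origin is the TCP and whose axes are the flange's). Camera axes: x right, y down, z forward; pixel columns grow to the right and rows downward; lengths in m; the calibration is good to about 2 mm. A picture is of the moment at which its call begins: read the wrist's pose just before it. get_calibration takes no time and is no camera call.
- manip.job_done(): hands the job in; it is judged then, once.
Trained networks look in the newest picture that a camera, given by its name, has taken for a name from the list of things; names that differ only in an ending like _2 or _b are one class to them, and where a whole thing is asked for, a point or a joint stands for the part that bears it (a point fixed in the world has none). Each returns a list of dicts, best first, with "score" (0 to 1); they miss things now and then, are a little off and sometimes report something else, mostly with a low value. They report only what shows in the picture. A call takes as long as a camera call.
- manip.look_for(camera, thing): "extent" ([left, top, right, bottom] in pixels, round what is visible of it).
The state is a dict: "t": time; "joint_pos": joint angles; "qd": joint speeds; "joint_efforts": joint torques, N m; "ee_pos": TCP position; "tool_rot": TCP orientation; "wrist_force": force on the tool from outside, world axes, zero at the start; "moment": the same for the moment, N m; "grip_width": opening from 0.0 (shut) to 1.0 (fully open); "gripper_force": force on a finger pad.
Only numpy, scipy, OpenCV 4.12 (cv2) and the standard library are available. Lean on these libraries where they do the work, as an engineer would, in place of code of your own. Each camera call takes 0.05 s, during which the arm holds its last target. There are 200 camera calls.

TASK

Close up the stock tray for the night: push its drop-down front fully up, then swing the keeper bar over and down across it and press it down on its sprung buffer until the hook catch snaps over its end and holds it. Press firmly but do not force it, and leave the other stock where it stands.

Things in the scene. Friction and masses are not known exactly. Their poses are not given: they have to be found in the camera images.
- tray: Drop-front stock tray of grey sheet steel, screwed to the bench: 196 deep (x) x 190 wide (y) x 113 mm high. Origin: centre of its underside, on the bench. Its own -x is its front (roughly towards the robot), +y its left. The bar's pivot bracket is on its left wall at the front, the hook catch on its right wall (y -95 to -130, top 115 mm high).
- front (a joint): Angle of the tray's drop-down front, a panel 186 wide x 100 high x 4 mm with a rolled top edge 8 mm thick, hinged along its lower edge. 0: upright, fully shut (a stop); grows as it drops towards the robot, to 1.3 rad; starts at 0.6 to 1.2. The hinge is stiff (about 0.22 N m): the front stays where it is left and takes 2 to 4 N at its edge.
- front_edge (a point): Middle of the front's rolled top edge (its centre line), 100 mm from the hinge line.
- front_hinge (a point): Middle of the front's hinge line: in the tray's frame x -102, y 0, z 12 mm.
- keeper (a joint): Angle of the keeper bar, flat steel 8 x 20 mm, 216 mm from pivot to end, which swings upright in a plane 10 mm before the shut front. 0: level across the front, caught; pi/2: straight up; starts leaning out to the left at 1.9 to 2.45. Stiff pivot (0.32 N m): it stays where left. Its end pin meets the hook at about 0.1 and the buffer at 0.02; left uncaught it springs back to 0.02 or more.
- keeper_grip (a point): Middle of the bar's hand grip, a black round peg 16 mm thick that sticks out 60 mm from the bar's face along the tray's -x, 170 mm from the pivot. It stays level and along the tray's x as the bar swings.
- keeper_pivot (a point): The bar's pivot: in the tray's frame x -112.5, y +100, z 85 mm. The grip's middle lies 34 mm nearer the robot (tray's -x) than this.
- buffer: Rubber-topped spring plunger of the catch, 10 x 9 mm, under the bar's end pin at the tray's right front corner; origin at its top, 85 mm up, tray y -112. It is stiff: the grip must be pressed 4 to 5 mm past 0 (about 20 N down on it) before the sprung hook drops over the end pin; then the buffer lifts the pin up into the hook, at 0. It is solid 7 mm below 0.
- stock_bin: Blue open stock bin, 150 x 100 x 75 mm, on the bench to the right of the tray. Origin: centre of its underside. Leave it alone.
- cement_tin: Steel tin with a paper label, 74 mm thick, 95 mm high, to the right of the tray. Origin: centre of its underside. Leave it alone.
- elbow: White plastic pipe elbow, 50 mm thick, about 110 mm long, lying to the left of the tray. Origin: on the bench under its middle. Leave it alone.
- valve_box: Cardboard carton 60 x 85 x 62 mm inside the tray, behind the front. Origin: centre of its underside. It stays in the tray.
- coupling: Brown plastic pipe coupling, 60 mm thick, 75 mm high, standing inside the tray behind the front. Origin: centre of its underside. It stays in the tray.

How it is judged:
On the way, in this order (a step that is already met when the one before it is completed fails the run):
1. the front is fully up (value of joint front below 0.05 rad), for 0.2 s.
2. the keeper bar is down in its catch (value of joint keeper below 0.012 rad), for 0.2 s.
At the end, for the whole second after the job is handed in: The front is up within 0.05 rad of shut and the keeper bar is held down by its hook within 0.012 rad (2.5 mm at its end), both at rest; the other stock was not moved more than 30 mm and the bar was never driven on to the buffer with more than 60 N (value of joint front below 0.05 rad and value of joint keeper below 0.012 rad and velocity of joint each of keeper, front below 0.05 rad/s); the robot touches nothing.
It fails at once if other stock knocked out of place by more than 30 mm (distance of any of stock_bin, cement_tin, elbow, valve_box, coupling from where it was at the start of the episode above 0.03 m).
It fails at once if the bar is forced: driven on to the catch's buffer with more than 60 N (contact force between buffer and anything else above 60 N).
It also fails if it takes over 56 s, if anything falls off the work surface, if the arm or the gripper's body presses on something with over 40 N, if the wrist force passes 120 N, or if a joint passes its speed limit or range.

## Working session

There is one attempt and no reset: what is moved stays moved. The work goes in short steps, Python scripts to look and compute and a tool call to move; the robot and the scene stay as the last step left them, time stands still between calls to the robot, and variables do not carry over. Pictures are saved under pics/ and viewed, at most 10 in all, crops included, and the job is handed in when it is done.

Besides the shell and the picture viewer there is one more tool, called after ">>>" in YAML: its name, and indented under it one key for each argument. step_arm: Moves the arm, as the interface text tells. Its arguments: {"type":"object","properties":{"motion":{"type":"array"},"newtons":{"type":"number"}},"required":["motion"]}

```bash
mkdir -p pics; python3 - <<'E'
from station import manip
import cv2
o=manip.get_obs();print({k:o[k] for k in('t','ee_pos','tool_rot','grip_width')})
for c in('side','top'):
    im=manip.capture(c);cv2.imwrite(f'pics/{c}0.png',im)
    print(c,{k:(v.tolist() if hasattr(v,'tolist') else v) for k,v in manip.get_calibration(c).items()})
    for n in('tray','front','front_edge','keeper','keeper_grip','keeper_pivot','buffer'):
        print(n,[(r['score'],[round(x) for x in r['extent']]) for r in manip.look_for(c,n)[:2]])
print(manip.get_calibration('wrist'))
E
```

```text
{'t': 0.0, 'ee_pos': array([ 0.2560051 , -0.51417815,  0.23029277]), 'tool_rot': array([-9.69273552e-04,  9.73463488e-01,  2.28840330e-01, -2.29432404e-05]), 'grip_width': 0.9978451758596371}
side {'fov_y': 46.29457944551614, 'cx': 319.5079022176779, 'cy': 234.05411257009175, 'dist_coeffs': [-0.17369501098044698, 0.0, 0.0, 0.0, 0.0], 'world_from_camera': [[-0.9934210178171542, -0.06332489656233947, 0.09541823114320715, 0.487471530587959], [-0.11385824686705162, 0.6355527530271723, -0.7636157395836886, 0.8849369680548653], [-0.012287431769536908, -0.7694560777555474, -0.6385815244943732, 0.8571748572189154], [0.0, 0.0, 0.0, 1.0]]}
tray [(0.9, [218, 176, 370, 282])]
front []
front_edge [(0.81, [299, 218, 368, 277])]
keeper [(0.72, [262, 207, 309, 260])]
keeper_grip [(0.73, [263, 206, 312, 262])]
keeper_pivot [(0.72, [262, 201, 308, 261])]
buffer []
top {'fov_y': 56.51438596959349, 'cx': 313.2648202535858, 'cy': 241.06515392332327, 'dist_coeffs': [-0.044175239674581285, 0.0, 0.0, 0.0, 0.0], 'world_from_camera': [[0.004689818781517834, -0.9914835147349076, 0.13014778372569685, 0.49043818
[... 350 characters left out ...]
8])]
keeper [(0.94, [198, 170, 274, 226])]
keeper_grip [(0.61, [195, 174, 278, 229])]
keeper_pivot [(0.85, [195, 168, 279, 226]), (0.16, [290, 186, 322, 223])]
buffer []
{'fov_y': 70.34495470754341, 'cx': 321.1746697369687, 'cy': 239.89006527604928, 'dist_coeffs': array([-0.04439691,  0.        ,  0.        ,  0.        ,  0.        ]), 'tool_from_camera': array([[ 6.02786512e-04, -9.64504998e-01, -2.64063904e-01,
         6.50636328e-02],
       [ 9.99999794e-01,  5.23286347e-04,  3.71402868e-04,
         7.93940345e-04],
       [-2.20038887e-04, -2.64064074e-01,  9.64505115e-01,
        -1.42071021e-01],
       [ 0.00000000e+00,  0.00000000e+00,  0.00000000e+00,
         1.00000000e+00]])}
```

View pics/side0.png

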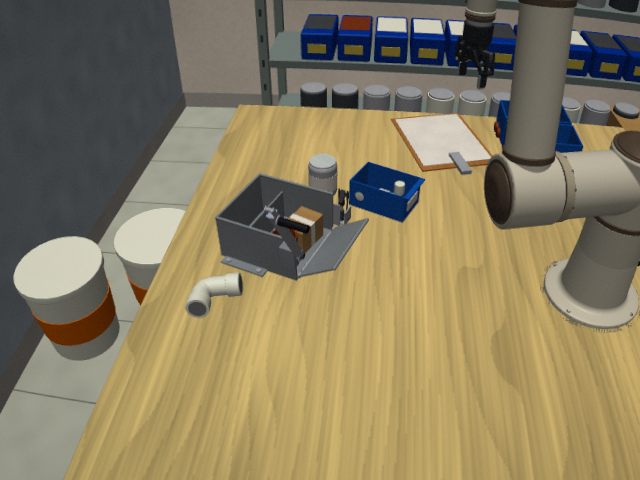

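View pics/top0.png

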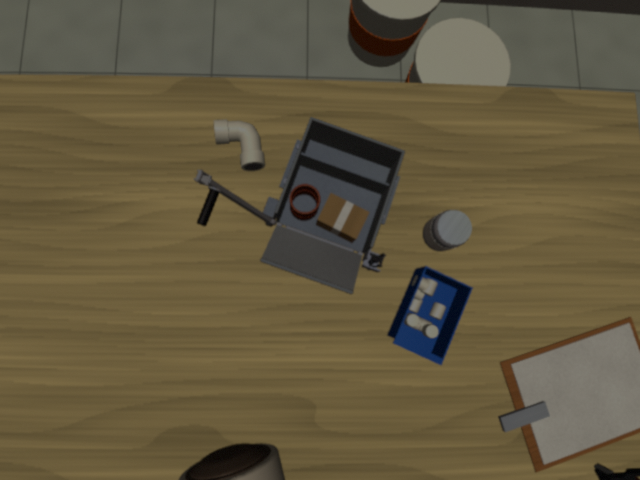

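```bash
python3 - <<'E'
import cv2,numpy as np
s=cv2.imread('pics/side0.png')[165:290,210:375];t=cv2.imread('pics/top0.png')[110:300,190:410]
t=cv2.convertScaleAbs(t,alpha=1.6)
s=cv2.resize(s,None,fx=2.4,fy=2.4,interpolation=cv2.INTER_CUBIC);t=cv2.resize(t,None,fx=1.8,fy=1.8,interpolation=cv2.INTER_CUBIC)
o=np.zeros((max(s.shape[0],t.shape[0]),800,3),np.uint8);o[:s.shape[0],:396]=s[:,:396];o[:t.shape[0],400:400+t.shape[1]]=t[:,:400]
cv2.imwrite('pics/crop0.png',o)
E
```

```text
(no output)
```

View pics/crop0.png

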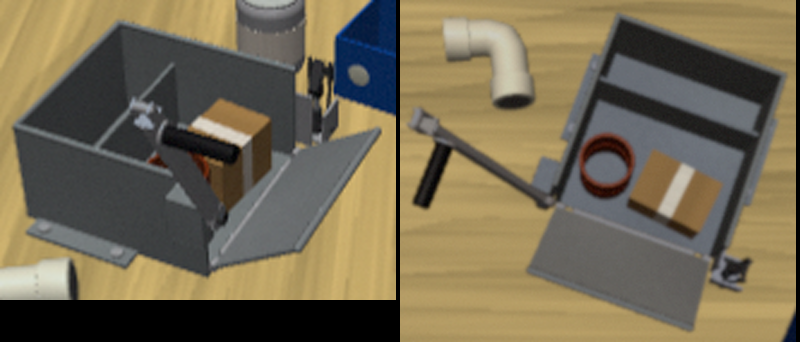

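```bash
cat >h.py <<'E'
from station import manip
import cv2,numpy as np
from scipy.optimize import least_squares
from scipy.spatial.transform import Rotation as R
def proj(c,P,T=None):
    k=manip.get_calibration(c);f=240/np.tan(np.radians(k['fov_y'])/2)
    K=np.array([[f,0,k['cx']],[0,f,k['cy']],[0,0,1]])
    M=np.linalg.inv(np.array(k['world_from_camera']) if T is None else T@np.array(k['tool_from_camera']))
    return cv2.projectPoints(np.array(P,float).reshape(-1,3),cv2.Rodrigues(M[:3,:3])[0],M[:3,3],K,np.array(k['dist_coeffs']))[0][:,0]
def tool():
    o=manip.get_obs();T=np.eye(4);q=o['tool_rot'];T[:3,:3]=R.from_quat([q[1],q[2],q[3],q[0]]).as_matrix();T[:3,3]=o['ee_pos'];return T
def world(v,P):
    x,y,a=v[:3];P=np.array(P,float).reshape(-1,3)
    return P@np.array([[np.cos(a),-np.sin(a),0],[np.sin(a),np.cos(a),0],[0,0,1]]).T+[x,y,0]
def edge(f,y): return [-.102-.1*np.sin(f),y,.012+.1*np.cos(f)]
def grip(k,d,r=.17): return [-.1125-d,.1-r*np.cos(k),.085+r*np.sin(k)]
E
python3 - <<'E'
from h import *
def pts(v):
    f,k=v[3:];return world(v,[[.098,-.095,.113],[.098,.095,.113],edge(f,-.093),edge(f,.093),grip(k,.006),grip(k,.063)])
S=np.array([[260.4,174.2],[217.1,217.9],[368.8,219.2],[334.6,269.2],[277.9,222.1],[308.8,229.2]])
T=np.array([[403.9,151.1],[311.1,117.8],[352.2,292.2],[261.1,261.1],[213.3,193.3],[202.8,223.9]])
fun=lambda v:np.r_[(proj('side',pts(v))-S).ravel(),(proj('top',pts(v))-T).ravel()]
r=least_squares(fun,[.55,.05,-.3,1,2.1],loss='soft_l1');v=r.x
print(v.round(4));print(fun(v).round(1).reshape(-1,2).tolist())
np.save('v.npy',v)
print('edge',world(v,edge(v[3],0)),'grip',world(v,grip(v[4],.034)),'hinge',world(v,[-.102,0,.012]),'piv',world(v,[-.1125,.1,.085]))
E
```

```text
[ 0.7071 -0.0985 -0.335   0.9878  2.0715]
[[-0.8, -1.5], [-1.6, -1.1], [-0.6, -0.5], [-0.4, 0.4], [2.1, -0.6], [-0.3, 0.8], [1.0, 0.4], [-0.9, -0.1], [0.4, 1.8], [-0.7, -0.0], [0.9, -1.2], [-2.1, 2.3]]
edge [[ 0.5319554  -0.03751911  0.06704997]] grip [[0.6284856  0.12117476 0.23413029]] hinge [[ 0.61079706 -0.06496894  0.012     ]] piv [[0.63376141 0.03292329 0.085     ]]
```

The top and side crops show the tray turned about -19°, the front dropped to about 0.99 rad and the bar at about 2.07 rad. The grip runs from (213,193) to (203,224) in the top picture. I'm moving in front of the panel with the fingers shut.

>>> step_arm:
  motion:
    - [403, -361, 0, 0, 0, 45.6, 0]
    - [403, -361, 0, 0, 0, 45.6, 0]
    - [403, -361, 0, 0, 0, 45.6, 0]
    - [403, -361, 0, 0, 0, 45.6, 0]
    - [403, -361, 0, 0, 0, 45.6, 0]
  newtons: 60

```text
t: 1.3
ee_pos: [0.3465, -0.2879, 0.2315]
tool_rot: [0.0, 0.991, -0.135, 0.0]
wrist_force: [1.2, 0.7, 0.5]
grip_width: 0.145
gripper_force: 0.0
```

```bash
cat >d.py <<'E'
import sys
from h import *
# usage: d.py trayx trayy z(mm): tool-axis delta to TCP target given in tray frame
v=np.load('v.npy');T=tool();g=world(v,[float(a)/1000 for a in sys.argv[1:4]])[0]
Rt=R.from_rotvec([0,0,v[2]]).as_matrix()@np.diag([1,-1,-1])
A=T[:3,:3]
print('d',(A.T@(g-T[:3,3])*1e3).round(1),'turn',np.degrees(R.from_matrix(A.T@Rt).as_rotvec()).round(1))
o=manip.get_obs();print('tray TCP',((R.from_rotvec([0,0,-v[2]]).as_matrix()@(T[:3,3]-[v[0],v[1],0]))*1e3).round(1),o['t'],o['joint_pos'].round(2))
E
python3 d.py -266 0 45
```

```text
d [  31.3 -296.1  186.5] turn [ 0.  -0.   3.7]
tray TCP [-278.3 -297.5  231.5] 1.3 [-0.96 -0.18  1.93  0.    1.39  0.88]
```

>>> step_arm:
  motion:
    - [5, -50, 0, 0, 0, 3.7, 0]
    - [10, -98, 10, 0, 0, 3.7, 0]
    - [15, -145, 20, 0, 0, 3.7, 0]
    - [20, -192, 30, 0, 0, 3.7, 0]
    - [25, -238, 45, 0, 0, 3.7, 0]

```text
t: 1.8
ee_pos: [0.4334, -0.0649, 0.187]
tool_rot: [0.0, 0.986, -0.164, 0.001]
wrist_force: [2.1, -0.9, -0.4]
grip_width: 0.001
gripper_force: 0.0
```

```bash
python3 d.py -266 0 45
```

```text
d [  3.4 -58.3 142. ] turn [ 0.  -0.2  0.3]
tray TCP [-269.5  -58.3  187. ] 1.8 [-0.43 -0.17  2.02  0.    1.3   1.47]
```

>>> step_arm:
  motion:
    - [0, -35, 30, 0, 0, 0.3, 0]
    - [0, -58, 70, 0, 0, 0.3, 0]
    - [0, -58, 115, 0, 0, 0.3, 0]
    - [0, -58, 142, 0, 0, 0.3, 0]
    - [25, -58, 142, 0, 0, 0.3, 0]

```text
t: 2.3
ee_pos: [0.4683, -0.0171, 0.0388]
tool_rot: [-0.001, 0.986, -0.166, -0.007]
wrist_force: [0.7, -0.2, -1.4]
grip_width: 0.002
gripper_force: 0.0
```

>>> step_arm:
  motion:
    - [20, 0, 0, 0, 0, 0, 0]
    - [35, 0, 0, 0, 0, 0, 0]
    - [50, 0, 0, 0, 0, 0, 0]
    - [60, 0, -3, 0, 0, 0, 0]
    - [70, 0, -6, 0, 0, 0, 0]

```text
t: 2.8
ee_pos: [0.5203, -0.0355, 0.0448]
tool_rot: [-0.003, 0.986, -0.165, -0.028]
wrist_force: [-78.4, 21.4, 48.6]
grip_width: -0.0
gripper_force: 42.0
```

```bash
python3 d.py -119 0 80
```

```text
d [ 76.1  -1.6 -39.5] turn [0.2 3.2 0.2]
tray TCP [-197.1   -2.    44.8] 2.8 [-0.3   0.29  1.84 -0.    1.06  1.6 ]
```

>>> step_arm:
  motion:
    - [-20, 0, 0, 0, 0, 0, 0]
    - [-40, 0, 2, 0, 0, 0, 0]
    - [-40, 0, 4, 0, 0, 0, 0]
    - [-40, 0, 4, 0, 0, 0, 0]

```text
t: 3.2
ee_pos: [0.5036, -0.0298, 0.0464]
tool_rot: [0.0, 0.986, -0.167, 0.0]
wrist_force: [-0.3, -0.3, -0.1]
grip_width: 0.0
gripper_force: 0.0
```

```bash
python3 d.py -198 0 45; python3 - <<'E'
from h import *
im=manip.capture('side');cv2.imwrite('pics/s1.png',cv2.resize(im[130:300,210:420],None,fx=3,fy=3,interpolation=cv2.INTER_CUBIC))
print(manip.get_obs()['wrist_force'])
E
```

```text
d [16.9 -2.   1.4] turn [-0. -0.  0.]
tray TCP [-214.9   -2.    46.4] 3.2 [-0.3   0.21  1.94 -0.    0.99  1.61]
[-0.01783777  0.33614031  0.59289104]
```

View pics/s1.png

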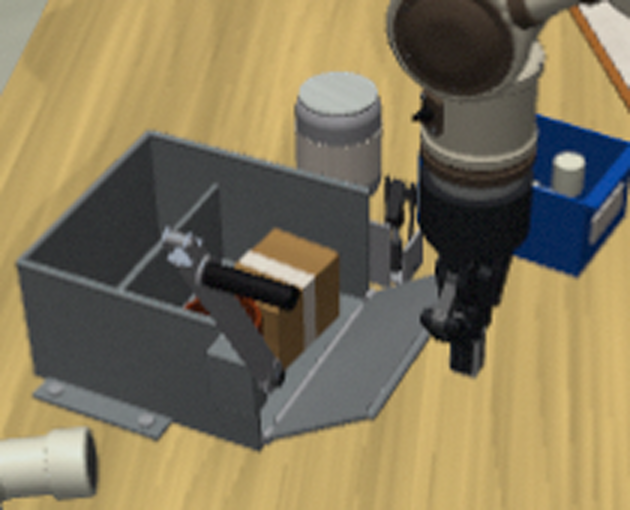

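>>> step_arm:
  motion:
    - [-5, -2, 0, 0, 8, 0, 0]
    - [-5, -2, 0, 0, 16, 0, 0]
    - [0, -2, 2, 0, 24, 0, 0]
    - [5, -2, 4, 0, 30, 0, 0]
    - [8, -2, 4, 0, 30, 0, 0]

```text
t: 3.75
ee_pos: [0.5085, -0.0294, 0.04]
tool_rot: [0.043, 0.953, -0.161, 0.253]
wrist_force: [-0.3, 0.1, -1.1]
grip_width: -0.002
gripper_force: 0.0
```

```bash
sed -i 's/^A=/Rt=Rt@R.from_rotvec([0,np.radians(30 if len(sys.argv)<5 else float(sys.argv[4])),0]).as_matrix()\nA=/' d.py; for p in "-190 0 42" "-178 0 57" "-162 0 70" "-145 0 78" "-126 0 82" "-108 0 82"; do python3 d.py $p|head -1;done;python3 d.py -190 0 42|tail -1
```

```text
d [18.6  0.   8.3] turn [-0.   0.3  0.1]
d [36.5  0.   1.2] turn [-0.   0.3  0.1]
d [56.8  0.1 -2.1] turn [-0.   0.3  0.1]
d [75.5  0.1 -0.6] turn [-0.   0.3  0.1]
d [94.   0.1  5.3] turn [-0.   0.3  0.1]
d [1.096e+02 1.000e-01 1.420e+01] turn [-0.   0.3  0.1]
tray TCP [-210.3   -0.    40. ] 3.75 [-0.28 -0.03  2.32 -0.09  0.33  1.7 ]
```

>>> step_arm:
  motion:
    - [10, 0, 4, 0, 0, 0, 0]
    - [19, 0, 8, 0, 0, 0, 0]
    - [28, 0, 5, 0, 0, 0, 0]
    - [36, 0, 1, 0, 0, 0, 0]
    - [43, 0, 0, 0, 0, 0, 0]

```text
t: 4.25
ee_pos: [0.5476, -0.0431, 0.0646]
tool_rot: [0.043, 0.953, -0.161, 0.255]
wrist_force: [-5.4, 1.4, 0.2]
grip_width: 0.002
gripper_force: 2.2
```

```bash
for p in "-162 0 70" "-145 0 78" "-126 0 82" "-108 0 82" ; do python3 d.py $p|head -1;done;python3 d.py -190 0 42|tail -1
```

```text
d [ 8.7 -0.1 -1.2] turn [0. 0. 0.]
d [27.4 -0.1  0.4] turn [0. 0. 0.]
d [45.9 -0.1  6.4] turn [0. 0. 0.]
d [61.5 -0.1 15.4] turn [0. 0. 0.]
tray TCP [-1.689e+02 -1.000e-01  6.460e+01] 4.25 [-0.28  0.01  2.22 -0.07  0.39  1.68]
```

Moving well at about 5 N.

>>> step_arm:
  motion:
    - [9, 0, -1, 0, 0, 0, 0]
    - [18, 0, 0, 0, 0, 0, 0]
    - [27, 0, 1, 0, 0, 0, 0]
    - [36, 0, 4, 0, 0, 0, 0]
    - [45, 0, 7, 0, 0, 0, 0]

```text
t: 4.75
ee_pos: [0.5878, -0.0569, 0.0809]
tool_rot: [0.043, 0.952, -0.161, 0.256]
wrist_force: [-3.9, 1.9, 2.2]
grip_width: 0.001
gripper_force: 1.8
```

>>> step_arm:
  motion:
    - [6, 0, 3, 0, 0, 0, 0]
    - [11, 0, 6, 0, 0, 0, 0]
    - [15, 0, 8, 0, 0, 0, 0]
    - [18, 0, 10, 0, 0, 0, 0]

```text
t: 5.15
ee_pos: [0.6046, -0.0627, 0.0796]
tool_rot: [0.043, 0.953, -0.161, 0.253]
wrist_force: [-26.9, 8.2, 17.1]
grip_width: 0.001
gripper_force: 13.5
```

```bash
python3 d.py -105 0 82
```

```text
d [ 4.4  0.1 -0.3] turn [0.  0.3 0. ]
tray TCP [-1.086e+02  1.000e-01  7.960e+01] 5.15 [-0.29  0.12  2.06 -0.05  0.45  1.65]
```

>>> step_arm:
  motion:
    - [0, 0, 0, 0, 0, 0, 0]
    - [0, 0, 0, 0, 0, 0, 0]
    - [-30, 0, 0, 0, 0, 0, 0]
    - [-50, 0, -30, 0, 0, 0, 0]
    - [-70, 0, -75, 0, -8, 0, 0]

```text
t: 5.65
ee_pos: [0.5123, -0.0311, 0.0991]
tool_rot: [0.033, 0.967, -0.163, 0.191]
wrist_force: [0.2, 0.3, -1.1]
grip_width: 0.0
gripper_force: 0.0
```

```bash
python3 d.py -230 60 290 0; python3 - <<'E'
from h import *
im=manip.capture('side');cv2.imwrite('pics/s2.png',cv2.resize(im[130:300,210:420],None,fx=3,fy=3,interpolation=cv2.INTER_CUBIC))
E
```

```text
d [  50.6  -60.1 -185.7] turn [  0.1 -22.3   0. ]
tray TCP [-206.2   -0.4   99.1] 5.65 [-0.28 -0.11  2.2  -0.03  0.66  1.64]
```

View pics/s2.png

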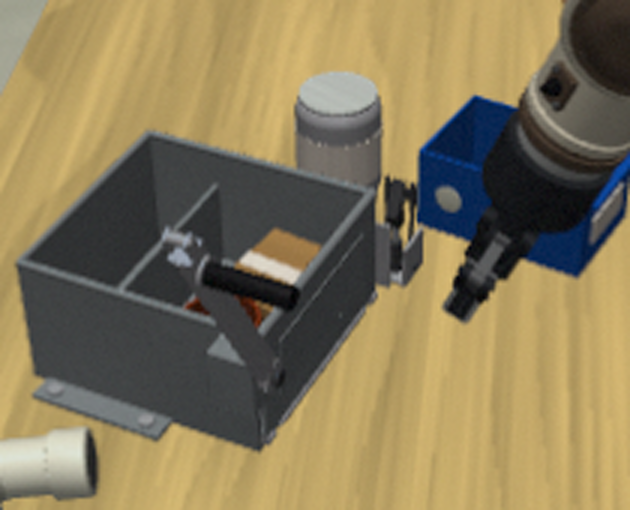

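The side picture shows the front flush with the tray and shut, with the bar's grip unchanged at (278,220) to (309,229). Next I go above the grip.

>>> step_arm:
  motion:
    - [0, 0, -45, 0, -8, 0, 60]
    - [10, -15, -92, 0, -16, 0, 60]
    - [25, -35, -135, 0, -22.3, 0, 60]
    - [50, -60, -175, 0, -22.3, 0, 60]
    - [51, -60, -186, 0, -22.3, 0, 60]

```text
t: 6.2
ee_pos: [0.5171, 0.0323, 0.3002]
tool_rot: [0.002, 0.986, -0.167, 0.01]
wrist_force: [1.0, 0.1, 0.0]
grip_width: 0.704
gripper_force: 0.0
```

```bash
python3 d.py -160 181 300 0
```

```text
d [  62.4 -119.9    1.6] turn [-0.  -1.2 -0. ]
tray TCP [-222.5   61.1  300.2] 6.2 [-0.17 -0.05  1.67 -0.    1.49  1.74]
```

>>> step_arm:
  motion:
    - [10, -40, 0, 0, -1.2, 0, 60]
    - [20, -80, 0, 0, -1.2, 0, 60]
    - [40, -112, 1, 0, -1.2, 0, 60]
    - [62, -120, 1, 0, -1.2, 0, 60]
    - [62, -120, 1, 0, -1.2, 0, 60]

```text
t: 6.7
ee_pos: [0.6148, 0.1253, 0.2957]
tool_rot: [-0.0, 0.986, -0.166, -0.002]
wrist_force: [-1.1, -1.2, -0.0]
grip_width: 0.702
gripper_force: 0.0
```

```bash
python3 d.py -160 181 220 0; python3 - <<'E'
from h import *
T=tool();im=manip.capture('wrist');v=np.load('v.npy')
print(manip.look_for('wrist','keeper_grip')[:2])
p=proj('wrist',world(v,[grip(v[4],.006),grip(v[4],.063)]),T);print(p)
for a in p: cv2.circle(im,tuple(int(round(x)) for x in a),4,(0,0,255),1)
cv2.imwrite('pics/w1.png',cv2.convertScaleAbs(im,alpha=1.5))
E
```

```text
d [ 1.  -0.  75.7] turn [0.  0.2 0. ]
tray TCP [-160.8  181.   295.7] 6.7 [0.01 0.26 1.35 0.   1.53 1.91]
[{'extent': [266.6, 156.2, 411.4, 281.2], 'score': 0.9}]
[[317.07799724 188.06080163]
 [317.25615836 277.5103104 ]]
```

View pics/w1.png

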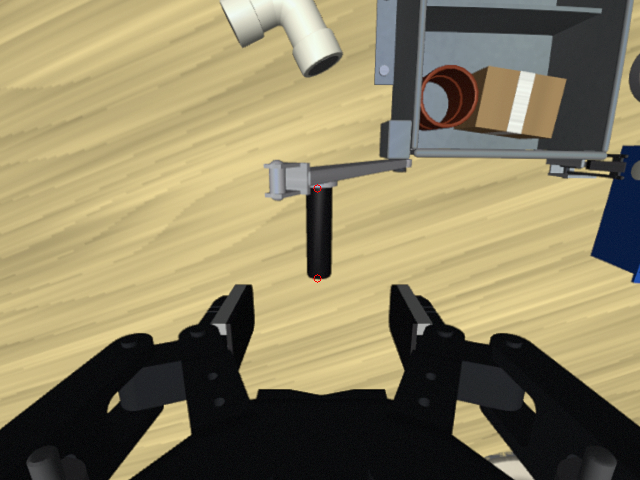

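The overlay sits on the peg at (317,188) to (317,278), so the estimate is good. I descend and grip.

>>> step_arm:
  motion:
    - [1, 0, 30, 0, 0, 0, 60]
    - [1, 0, 60, 0, 0, 0, 60]
    - [1, 0, 76, 0, 0, 0, 60]
    - [1, 0, 76, 0, 0, 0, 40]
    - [1, 0, 76, 0, 0, 0, 20]
  newtons: 40

```text
t: 7.3
ee_pos: [0.6134, 0.1244, 0.2218]
tool_rot: [-0.0, 0.986, -0.167, -0.002]
wrist_force: [0.6, 0.2, 0.1]
grip_width: 0.37
gripper_force: 0.0
```

>>> step_arm:
  motion:
    - [0, 0, 0, 0, 0, 0, 0]
    - [0, 0, 0, 0, 0, 0, 0]
    - [0, 0, 0, 0, 0, 0, 0]
  newtons: 40

```text
t: 7.6
ee_pos: [0.6144, 0.1251, 0.2233]
tool_rot: [-0.001, 0.986, -0.167, -0.0]
wrist_force: [0.1, 2.4, 7.6]
grip_width: 0.171
gripper_force: 39.5
```

```bash
cat >arc.py <<'E'
# path of commanded TCP (tool axes, mm) for keeper angles, from the present TCP taken as angle a0
import sys
from h import *
v=np.load('v.npy');T=tool();p=R.from_rotvec([0,0,-v[2]]).as_matrix()@(T[:3,3]-[v[0],v[1],0])*1e3
print('tray TCP',p.round(1),manip.get_obs()['t'])
a0=np.arctan2(p[2]+float(sys.argv[1])-85,100-p[1]);print('angle',a0.round(3),'r',np.hypot(p[2]+float(sys.argv[1])-85,100-p[1]).round(1))
for k in map(float,sys.argv[2:]): print(k,[round(-160-p[0],1),round(p[1]-(100-170*np.cos(k)),1),round(p[2]-(85+170*np.sin(k)-float(sys.argv[1])),1)])
E
python3 arc.py 14 1.95 1.8 1.65 1.5 1.35 1.2 1.05 .9 .75 .6 .45 .3 .15
```

```text
tray TCP [-161.1  180.7  223.3] 7.6
angle 2.058 r 172.4
1.95 [np.float64(1.1), np.float64(17.8), np.float64(-5.6)]
1.8 [np.float64(1.1), np.float64(42.1), np.float64(-13.3)]
1.65 [np.float64(1.1), np.float64(67.3), np.float64(-17.2)]
1.5 [np.float64(1.1), np.float64(92.8), np.float64(-17.3)]
1.35 [np.float64(1.1), np.float64(118.0), np.float64(-13.6)]
1.2 [np.float64(1.1), np.float64(142.3), np.float64(-6.2)]
1.05 [np.float64(1.1), np.float64(165.3), np.float64(4.8)]
0.9 [np.float64(1.1), np.float64(186.4), np.float64(19.1)]
0.75 [np.float64(1.1), np.float64(205.1), np.float64(36.4)]
0.6 [np.float64(1.1), np.float64(221.0), np.float64(56.3)]
0.45 [np.float64(1.1), np.float64(233.8), np.float64(78.3)]
0.3 [np.float64(1.1), np.float64(243.1), np.float64(102.1)]
0.15 [np.float64(1.1), np.float64(248.8), np.float64(126.9)]
```

>>> step_arm:
  motion:
    - [1, 9, -3, 0, 0, 0, 0]
    - [1, 18, -6, 0, 0, 0, 0]
    - [1, 30, -10, 0, 0, 0, 0]
    - [1, 42, -13, 0, 0, 0, 0]
    - [1, 54, -15, 0, 0, 0, 0]

```text
t: 8.1
ee_pos: [0.5972, 0.0752, 0.239]
tool_rot: [-0.002, 0.986, -0.166, -0.0]
wrist_force: [-2.9, 7.1, 12.7]
grip_width: 0.167
gripper_force: 42.2
```

```bash
python3 arc.py 12 1.5 1.35 1.2 1.05 .9 .75
```

```text
tray TCP [-160.9  127.9  239. ] 8.1
angle 1.737 r 168.4
1.5 [np.float64(0.9), np.float64(40.0), np.float64(-3.5)]
1.35 [np.float64(0.9), np.float64(65.2), np.float64(0.2)]
1.2 [np.float64(0.9), np.float64(89.5), np.float64(7.6)]
1.05 [np.float64(0.9), np.float64(112.5), np.float64(18.6)]
0.9 [np.float64(0.9), np.float64(133.6), np.float64(32.9)]
0.75 [np.float64(0.9), np.float64(152.3), np.float64(50.1)]
```

>>> step_arm:
  motion:
    - [1, 20, -4, 0, 0, 0, 0]
    - [1, 40, -4, 0, 0, 0, 0]
    - [1, 65, -1, 0, 0, 0, 0]
    - [1, 90, 6, 0, 0, 0, 0]
    - [1, 112, 16, 0, 0, 0, 0]

```text
t: 8.6
ee_pos: [0.56, -0.0326, 0.2202]
tool_rot: [-0.001, 0.986, -0.167, -0.002]
wrist_force: [2.3, 4.3, -3.5]
grip_width: 0.168
gripper_force: 38.9
```

```bash
python3 arc.py 12 .9 .75 .6 .45 .3 .2 .15
```

```text
tray TCP [-160.7   13.9  220.2] 8.6
angle 1.041 r 170.5
0.9 [np.float64(0.7), np.float64(19.6), np.float64(14.0)]
0.75 [np.float64(0.7), np.float64(38.3), np.float64(31.3)]
0.6 [np.float64(0.7), np.float64(54.2), np.float64(51.2)]
0.45 [np.float64(0.7), np.float64(67.0), np.float64(73.2)]
0.3 [np.float64(0.7), np.float64(76.3), np.float64(96.9)]
0.2 [np.float64(0.7), np.float64(80.5), np.float64(113.4)]
0.15 [np.float64(0.7), np.float64(82.0), np.float64(121.8)]
```

>>> step_arm:
  motion:
    - [1, 19, 15, 0, 0, 0, 0]
    - [1, 38, 33, 0, 0, 0, 0]
    - [1, 53, 53, 0, 0, 0, 0]
    - [1, 66, 75, 0, 0, 0, 0]
    - [1, 75, 98, 0, 0, 0, 0]

```text
t: 9.1
ee_pos: [0.5354, -0.1033, 0.1212]
tool_rot: [-0.001, 0.986, -0.167, -0.003]
wrist_force: [-0.6, 3.9, 0.6]
grip_width: 0.168
gripper_force: 43.6
```

```bash
python3 arc.py 12 .2 .12 .06 0 -.03
```

```text
tray TCP [-160.6  -61.   121.2] 9.1
angle 0.291 r 168.1
0.2 [np.float64(0.6), np.float64(5.6), np.float64(14.4)]
0.12 [np.float64(0.6), np.float64(7.8), np.float64(27.8)]
0.06 [np.float64(0.6), np.float64(8.7), np.float64(38.0)]
0.0 [np.float64(0.6), np.float64(9.0), np.float64(48.2)]
-0.03 [np.float64(0.6), np.float64(8.9), np.float64(53.3)]
```

>>> step_arm:
  motion:
    - [1, 3, 7, 0, 0, 0, 0]
    - [1, 5, 14, 0, 0, 0, 0]
    - [1, 7, 22, 0, 0, 0, 0]
    - [1, 8, 29, 0, 0, 0, 0]
    - [1, 8, 34, 0, 0, 0, 0]
  newtons: 100

```text
t: 9.6
ee_pos: [0.5332, -0.11, 0.0874]
tool_rot: [-0.001, 0.986, -0.167, -0.004]
wrist_force: [-4.7, 6.7, 4.7]
grip_width: 0.148
gripper_force: 98.5
```

```bash
python3 arc.py 12 .05 0 -.03
```

```text
tray TCP [-160.4  -68.1   87.4] 9.6
angle 0.086 r 168.7
0.05 [np.float64(0.4), np.float64(1.7), np.float64(5.9)]
0.0 [np.float64(0.4), np.float64(1.9), np.float64(14.4)]
-0.03 [np.float64(0.4), np.float64(1.9), np.float64(19.5)]
```

>>> step_arm:
  motion:
    - [0, 1, 3, 0, 0, 0, 0]
    - [0, 1, 6, 0, 0, 0, 0]
    - [0, 1, 9, 0, 0, 0, 0]
    - [0, 1, 12, 0, 0, 0, 0]
    - [0, 1, 15, 0, 0, 0, 0]

```text
t: 10.1
ee_pos: [0.5332, -0.1106, 0.0747]
tool_rot: [-0.002, 0.986, -0.167, -0.004]
wrist_force: [-11.9, 9.7, 24.4]
grip_width: 0.146
gripper_force: 100.7
```

>>> step_arm:
  motion:
    - [0, 0, 1, 0, 0, 0, 0]
    - [0, 0, 2, 0, 0, 0, 0]
    - [0, 0, 3, 0, 0, 0, 0]
    - [0, 0, 4, 0, 0, 0, 0]

```text
t: 10.5
ee_pos: [0.5331, -0.1106, 0.0712]
tool_rot: [-0.002, 0.986, -0.167, -0.004]
wrist_force: [-10.5, 8.4, 18.9]
grip_width: 0.149
gripper_force: 100.9
```

```bash
python3 arc.py 12 0 -.03
```

```text
tray TCP [-160.4  -68.6   71.2] 10.5
angle -0.011 r 168.6
0.0 [np.float64(0.4), np.float64(1.4), np.float64(-1.8)]
-0.03 [np.float64(0.4), np.float64(1.3), np.float64(3.3)]
```

>>> step_arm:
  motion:
    - [0, 0, 1, 0, 0, 0, 0]
    - [0, 0, 2, 0, 0, 0, 0]
    - [0, 0, 3, 0, 0, 0, 0]

```text
t: 10.8
ee_pos: [0.5331, -0.1105, 0.0685]
tool_rot: [-0.002, 0.986, -0.167, -0.005]
wrist_force: [-11.8, 10.1, 22.5]
grip_width: 0.146
gripper_force: 101.2
```

>>> step_arm:
  motion:
    - [0, 0, 1, 0, 0, 0, 0]
    - [0, 0, 2, 0, 0, 0, 0]

```text
t: 11.0
ee_pos: [0.5331, -0.1106, 0.0667]
tool_rot: [-0.002, 0.986, -0.166, -0.005]
wrist_force: [-13.3, 10.4, 25.5]
grip_width: 0.151
gripper_force: 102.3
```

```bash
python3 arc.py 12 0 -.03;python3 - <<'E'
from h import *
im=manip.capture('top');t=cv2.convertScaleAbs(im[170:320,220:420],alpha=1.8)
w=manip.capture('wrist');cv2.imwrite('pics/w2.png',np.hstack([cv2.resize(t,(400,300),interpolation=cv2.INTER_CUBIC),cv2.resize(w,(400,300))]))
E
```

```text
tray TCP [-160.3  -68.6   66.7] 11.0
angle -0.037 r 168.7
0.0 [np.float64(0.3), np.float64(1.4), np.float64(-6.3)]
-0.03 [np.float64(0.3), np.float64(1.3), np.float64(-1.2)]
```

View pics/w2.png

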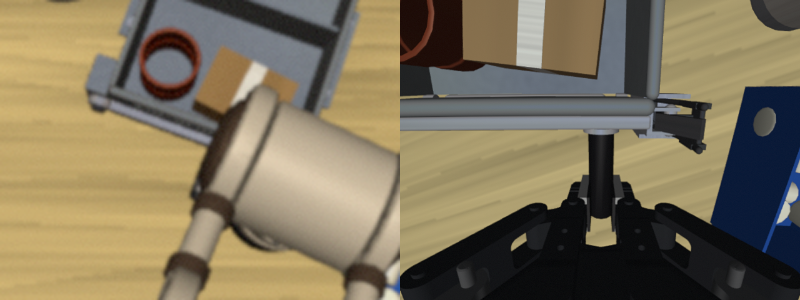

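>>> step_arm:
  motion:
    - [0, 0, 1, 0, 0, 0, 0]
    - [0, 0, 2, 0, 0, 0, 0]

```text
t: 11.3
ee_pos: [0.5332, -0.1105, 0.0652]
tool_rot: [-0.002, 0.986, -0.166, -0.005]
wrist_force: [-15.4, 11.4, 28.4]
grip_width: 0.147
gripper_force: 102.6
```

>>> step_arm:
  motion:
    - [0, 0, 1, 0, 0, 0, 0]
    - [0, 0, 2, 0, 0, 0, 0]

```text
t: 11.5
ee_pos: [0.5333, -0.1107, 0.0638]
tool_rot: [-0.001, 0.986, -0.166, -0.005]
wrist_force: [-17.1, -1.1, 18.5]
grip_width: 0.147
gripper_force: 103.4
```

```bash
python3 arc.py 12 0 -.03
```

```text
tray TCP [-160.2  -68.7   63.8] 11.5
angle -0.055 r 169.0
0.0 [np.float64(0.2), np.float64(1.3), np.float64(-9.2)]
-0.03 [np.float64(0.2), np.float64(1.2), np.float64(-4.1)]
```

The force dropped suddenly, so the hook probably snapped over. I ease off, let go and check.

>>> step_arm:
  motion:
    - [0, 0, -3, 0, 0, 0, 0]
    - [0, 0, -6, 0, 0, 0, 0]
    - [0, 0, -8, 0, 0, 0, 0]
    - [0, 0, -8, 0, 0, 0, 40]
    - [0, 0, -8, 0, 0, 0, 50]

```text
t: 12.0
ee_pos: [0.5347, -0.1131, 0.0688]
tool_rot: [0.001, 0.986, -0.167, -0.001]
wrist_force: [0.4, -0.6, 0.1]
grip_width: 0.478
gripper_force: 0.0
```

>>> step_arm:
  motion:
    - [0, 0, -8, 0, 0, 0, 50]
    - [0, 0, -40, 0, 0, 0, 50]
    - [0, 0, -80, 0, 0, 0, 50]
    - [-20, 0, -120, 0, 0, 0, 50]
    - [-40, 0, -120, 0, 0, 0, 50]

```text
t: 12.5
ee_pos: [0.5002, -0.1016, 0.1953]
tool_rot: [0.002, 0.986, -0.167, 0.004]
wrist_force: [0.1, 0.0, 0.9]
grip_width: 0.586
gripper_force: 0.0
```

```bash
python3 - <<'E'
from h import *
T=tool();v=np.load('v.npy')
w=manip.capture('wrist');s=manip.capture('side')
def fit(e,d,r):return [proj('wrist',world(v,grip(k,d,r)),T)[0].round(1).tolist() for k in e]
print('end of bar',fit([0,.02,.04],.004,.216),'grip tip',fit([0,.02,.04],.064,.17))
for k in(0,.03):
  print('side tip',k,proj('side',world(v,[grip(k,.064),grip(k,.004)])).round(1).tolist())
print(manip.get_obs()['wrist_force'])
cv2.imwrite('pics/w3.png',np.hstack([cv2.resize(w,(400,300)),cv2.resize(s[180:290,275:385],(400,400),interpolation=cv2.INTER_CUBIC)[:300]]))
b=cv2.resize(w[100:350,150:550],None,fx=2,fy=2,interpolation=cv2.INTER_CUBIC);cv2.imwrite('pics/w3b.png',b)
E
```

```text
end of bar [[381.4, 131.6], [382.4, 131.2], [383.4, 130.9]] grip tip [[317.1, 214.4], [317.0, 215.3], [316.8, 216.1]]
side tip 0 [[361.0, 217.1], [336.5, 210.2]]
side tip 0.03 [[361.0, 215.3], [336.5, 208.5]]
[ 0.26791925 -1.36615088 -0.94292623]
```

View pics/w3.png

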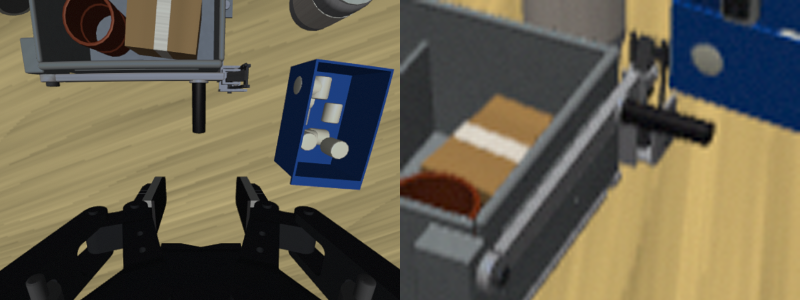

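Side picture: the bar lies across the front, with the grip tip near (360,216). That leaves open whether it is at 0 or 0.02 rad, so I press from above with shut fingers. Contact height and stiffness will tell.

>>> step_arm:
  motion:
    - [0, 0, 0, 0, 0, 0, 0]
    - [0, 0, 0, 0, 0, 0, 0]
    - [0, 0, 0, 0, 0, 0, 0]

```text
t: 12.9
ee_pos: [0.4968, -0.0997, 0.1871]
tool_rot: [-0.0, 0.986, -0.167, -0.003]
wrist_force: [-0.8, 0.4, 0.6]
grip_width: 0.08
gripper_force: 0.0
```

```bash
python3 d.py -148 -70 102 0
```

```text
d [50.8 -0.4 84.8] turn [ 0.   0.3 -0. ]
tray TCP [-198.3  -70.3  187.1] 12.9 [-0.44  0.02  1.83 -0.    1.29  1.47]
```

>>> step_arm:
  motion:
    - [40, 0, 20, 0, 0, 0, 0]
    - [51, 0, 50, 0, 0, 0, 0]
    - [51, 0, 75, 0, 0, 0, 0]
    - [51, 0, 84, 0, 0, 0, 0]
    - [51, 0, 84, 0, 0, 0, 0]

```text
t: 13.4
ee_pos: [0.5433, -0.1158, 0.1018]
tool_rot: [-0.001, 0.986, -0.167, -0.004]
wrist_force: [-0.5, -0.5, -0.3]
grip_width: 0.001
gripper_force: 0.0
```

>>> step_arm:
  motion:
    - [0, 0, 2, 0, 0, 0, 0]
    - [0, 0, 4, 0, 0, 0, 0]
    - [0, 0, 4, 0, 0, 0, 0]

```text
t: 13.7
ee_pos: [0.545, -0.1165, 0.1008]
tool_rot: [0.0, 0.986, -0.167, -0.001]
wrist_force: [-0.9, -0.3, 0.3]
grip_width: -0.002
gripper_force: 0.0
```

>>> step_arm:
  motion:
    - [0, 0, 2, 0, 0, 0, 0]
    - [0, 0, 2, 0, 0, 0, 0]

```text
t: 13.9
ee_pos: [0.5445, -0.1163, 0.098]
tool_rot: [0.0, 0.986, -0.167, -0.002]
wrist_force: [0.4, -0.1, -0.2]
grip_width: 0.002
gripper_force: 0.0
```

>>> step_arm:
  motion:
    - [0, 0, 2, 0, 0, 0, 0]
    - [0, 0, 2, 0, 0, 0, 0]

```text
t: 14.1
ee_pos: [0.5443, -0.1162, 0.0955]
tool_rot: [-0.0, 0.986, -0.167, -0.002]
wrist_force: [0.0, -0.1, -0.6]
grip_width: 0.004
gripper_force: 0.0
```

>>> step_arm:
  motion:
    - [0, 0, 1, 0, 0, 0, 0]
    - [0, 0, 1, 0, 0, 0, 0]

```text
t: 14.3
ee_pos: [0.5444, -0.1163, 0.0946]
tool_rot: [-0.0, 0.986, -0.167, -0.002]
wrist_force: [1.2, -0.8, -0.0]
grip_width: 0.001
gripper_force: 0.0
```

>>> step_arm:
  motion:
    - [0, 0, 1, 0, 0, 0, 0]
    - [0, 0, 1, 0, 0, 0, 0]

```text
t: 14.5
ee_pos: [0.5444, -0.1163, 0.0936]
tool_rot: [-0.0, 0.986, -0.167, -0.002]
wrist_force: [-0.3, -0.4, -0.1]
grip_width: 0.001
gripper_force: 0.0
```

>>> step_arm:
  motion:
    - [0, 0, 1, 0, 0, 0, 0]
    - [0, 0, 1, 0, 0, 0, 0]

```text
t: 14.7
ee_pos: [0.5445, -0.1163, 0.0933]
tool_rot: [-0.0, 0.986, -0.167, -0.002]
wrist_force: [-1.9, 1.0, 3.2]
grip_width: 0.003
gripper_force: 2.1
```

>>> step_arm:
  motion:
    - [0, 0, 1, 0, 0, 0, 0]
    - [0, 0, 1, 0, 0, 0, 0]

```text
t: 14.9
ee_pos: [0.5446, -0.1163, 0.0928]
tool_rot: [0.0, 0.986, -0.167, -0.002]
wrist_force: [-4.2, 0.7, 8.1]
grip_width: -0.001
gripper_force: 4.2
```

Contact came at 93.4 mm, against 93 expected at 0 rad and 96.4 at 0.02. So the bar is caught. I retreat.

>>> step_arm:
  motion:
    - [0, 0, -20, 0, 0, 0, 0]
    - [0, 0, -60, 0, 0, 0, 0]
    - [-30, 0, -100, 0, 0, 0, 0]
    - [-60, 0, -120, 0, 0, 0, 0]
    - [-60, 0, -120, 0, 0, 0, 0]

```text
t: 15.4
ee_pos: [0.4884, -0.0965, 0.2157]
tool_rot: [0.001, 0.986, -0.167, 0.001]
wrist_force: [1.1, 0.1, 0.1]
grip_width: 0.003
gripper_force: 0.0
```

```bash
python3 - <<'E'
from h import *
o=manip.get_obs();print(o['t'],o['ee_pos'],o['wrist_force'].round(1));print(manip.job_done())
E
```

```text
15.4 [ 0.48841876 -0.09650067  0.21570888] [1.1 0.1 0.1]
the job is handed in; nothing more can be done
None
```

I shut the front and pressed the keeper bar down until the hook appeared to catch it (a touch check read about 0.002 rad), and handed the job in at 15.4 s; no verdict came back, and a first push on the front jammed at about 95 N on the wrist (limit 120 N) before I backed off.

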